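# Take the safety cap off the rust-remover bottle

## Task

Swing the wire bail of the bench holder down over the bottle's shoulders until its crossbar snaps home in the catch, so that the bottle is held. Then open the bottle: press its push-and-turn safety cap down and, keeping it pressed, twist it anticlockwise until it comes free, and lift it straight off. Finish while holding the cap in the gripper, level and still, a few centimetres clear above the mouth of the bottle, with the bottle still standing in its clipped holder and the other things on the bench left where they are.

Things in the scene. Friction and masses are not known exactly. Their poses are not given: they have to be found in the camera images.
- holder: fixed sheet-steel bottle holder on the bench: square tray 86 x 86 mm, walls 54 mm high, floor 3 mm up; two hinge straps at its far side (its +x), a roller catch on a strap at its near side (its -x). Origin: centre of its underside, on the bench. z up, x from catch to hinge
- bail (a joint): angle of the holder's wire bail, rad: 0 = fully down, strike home in the catch; grows as it is raised, pi/2 upright, 2.2 = stop, leaning away from the catch. Starts open at 1.75 to 2.15. Stiff hinge (0.06 N m), stays where it is left. From 0.1 rad the strike must be pushed between sprung rollers with 6 to 8 N on the crossbar, then they snap over and hold it; home is below 0.03
- bail_hinge (a point): middle of the bail's hinge line, fixed, 48 mm towards +x from the holder's origin, 116 mm above the bench; the hinge line runs along the holder's y
- bail_grip (a point): middle of the bail's crossbar, 106 mm from the hinge line: black sleeve 11 mm thick, 36 mm long, along the holder's y. Two 6 mm wire legs 68 mm apart join it to the hinge and pass either side of neck and cap. Under it (when closed) hangs the strike, 17 mm. Closed, its centre is 58 mm towards -x from the holder's origin and 116 mm above the bench
- bottle: white square plastic bottle 76 x 76 mm, 0.4 to 0.8 kg, loose in the tray with 2 mm of play each side. Body 106 mm high, round shoulder to 122 mm, neck 32 mm thick (40 mm over its three lugs). Origin: centre of its underside, 3 mm above the bench; z up; x along the holder's x. The tray stops it turning, the closed bail stops it lifting out
- bottle_mouth (a point): centre of the bottle's rim, 150 mm above the bottle's origin (153 mm above the bench)
- cap_center (a point): centre, half-way up, of the bottle's black round push-and-turn cap: 50 mm across its ribs, 30 mm high, 40 g. Locked on at the start, this point 149 mm above the bench (cap's top 164 mm, lower edge 134 mm; wires of the closed bail reach up to 119 mm). z is its axis, up; x along the bottle's x while locked
- cap: the same cap; origin at the centre of its lower edge. A spring inside pushes it up: pressing takes 4.5 N at first, 9.5 N at the full travel of 5.5 mm. Hold it down by 4 mm or more while turning anticlockwise seen from above; clear of its lugs after 35 degrees, best turned 60, stop at 88. Unpressed it turns 3 degrees at most. Once clear it lifts straight off
- hex_bolt: bystander: big hexagon-head bolt lying on its side, 87 mm long, head 30 mm across flats, shank 20 mm; origin under its middle
- hex_nut: bystander: loose steel hexagon nut lying flat, 36 mm across, 19 mm high; origin under its centre
- spanner: bystander: steel spanner lying flat, 200 mm long, about 8 mm thick; origin under its middle, x along it
- washer_tin: bystander: shallow open steel tin, 84 mm across, 32 mm high; origin under its centre
- tub: bystander: open white plastic tub, 116 mm across, 105 mm high; origin under its centre
- spray_can: bystander: upright aerosol can, 66 mm across, 190 mm high; origin under its centre
- carton: bystander: small cardboard carton 70 x 95 x 55 mm; origin under its centre
Things that resemble listed ones, but are neither listed nor needed, are in the scene too. Leave any purple or turquoise look-alike of the holder alone.

How it is judged:
On the way, in this order (a step that is already met when the one before it is completed fails the run):
1. the bail is home in its catch, the cap still locked on the bottle (value of joint bail below 0.03 rad and z of cap_center in the frame of bottle between 0.1435 and 0.15 m), for 0.2 s.
2. the cap is pressed down on the bottle, not yet turned (z of cap_center in the frame of bottle below 0.143 m and angle between the x axis of cap_center and the x axis of bottle, either way round below 0.35 rad and contact force between the fingers and cap above 0.5 N), for 0.1 s.
3. the cap is twisted free of its lugs (angle between the x axis of cap_center and the x axis of bottle, either way round above 0.58 rad and horizontal distance between cap_center and bottle_mouth below 0.02 m), for 0.1 s.
At the end, for the whole second after the job is handed in: Bail home (below 0.03 rad); bottle in its tray (origins within 12 mm, tilt below 0.08 rad); cap gripped by the fingers, clear of bottle and holder, level within 0.3 rad, still, its lower edge 12 to 150 mm above the rim and within 35 mm of the mouth's centre sideways (value of joint bail below 0.03 rad and distance between bottle and holder below 0.012 m and angle between bottle's own z axis and vertical below 0.08 rad and z of cap_center in the frame of bottle between 0.177 and 0.315 m and horizontal distance between cap_center and bottle_mouth below 0.035 m and angle between cap_center's own z axis and vertical below 0.3 rad and contact force between the fingers and cap above 1 N and contact force between cap and bottle below 0.1 N and contact force between cap and holder below 0.1 N and linear speed of cap below 0.03 m/s); the arm keeps its last pose, push and grip.
It fails at once if a bystander on the bench was moved more than 30 mm (distance of any of hex_bolt, hex_nut, spanner, washer_tin, tub, spray_can, carton from where it was at the start of the episode above 0.03 m).
It also fails if it takes over 54 s, if anything falls off the work surface, if the arm or the gripper's body presses on something with over 40 N, if the wrist force passes 120 N, or if a joint passes its speed limit or range.

## Robot

A 6-joint arm with a two-finger parallel gripper is mounted at the origin on the work surface. World frame = base frame: x ahead of the robot, y to its left, z up, the work surface at z = 0. Lengths are in m, angles in rad, forces in N, time in s.
With the tool pointing down it reaches from about 0.325 to 0.9 m from the base axis. Payload 6.1 kg.
Tool frame: the origin (TCP) lies at the very end of the fingers, on their centre line; the grasp point (between the pads) lies 19 mm behind it (bot.tcp_to_grasp is the distance from the TCP to the grasp point, in m); y points along the fingers, z is the direction in which the jaws open and shut, and the axes are right-handed (so a half turn about y gives the same grasp; the last joint's range is limited). The gripper opens to 87 mm and grips with 3 to 60 N. Pads are 19 mm wide; open, the fingers measure 117 mm over their backs; the gripper's body (75 mm by 190 mm) begins 51 mm behind the grasp point.
Start: joints at [-1.384, 0.22, 1.526, -0, 1.395, -0.126], TCP at [0.192, -0.595, 0.191] pointing down, gripper open.
Joint ranges: [-2.98, 2.98], [-0.91, 2.08], [0.09, 2.57], [-1.24, 4.39], [0.2, 2.65], [-2.68, 2.68]. Speed limits (rad/s): [2.57, 2.57, 3.01, 3.14, 3.14, 3.14].

## Interface

Orientations are given as [roll, pitch, yaw] about the fixed x, y, z axes, in that order (R = Rz(yaw) Ry(pitch) Rx(roll)).
In Python, from workcell import monitor, vision, bot gives the robot as it stands.
- The arm moves only by the tool jog_arm, never from a script. Its arguments are lists of equal length, an entry for each row: "hand": the closure in counts, from 0 (fully open) to 255 (shut); "translation": the shift along the tool's x, y, z in mm, a list of three; "roll": the turn about the tool's y in rad. In form: {"hand": [hand, ...], "translation": [[tx, ty, tz], ...], "roll": [roll, ...]}. A call has 1 to 20 rows; each row shifts and turns the commanded pose from where the row before left it, along the tool's axes as they then stand; what a row does not reach is not made up. A row lasts 1/12 s, in which the tool goes at most 41.7 mm and 7.16 degrees, less where a joint would pass 70% of its speed; a pose out of reach is approached as far as the arm can. A call is refused whole if a number of a shift passes 41.7 or a number of a turn 0.125, either way. A call with a gripper value outside its range is refused whole. The fingers move at their own pace and stop on an object; "newtons" is the grip in N (left out, the last holds). Time passes only in rows, so rows that do not move let the fingers close. It gives the time, the measured TCP pose, the force and the opening at its end, in the units of the state.
- monitor.observe(): the state, without advancing time (a new reading comes with each control period).
- vision.read_camera(name): name is "side" or "top"; returns a dict with "color" (480x640x3 uint8, blue, green, red), "range_z" (480x640 float32, m along the optical axis (not along the pixel's ray), 0 where there is no reading), "fx", "fy", "cx", "cy" (pixels), "distortion" ([k1, k2, p1, p2, k3] as OpenCV has them; the pictures are not rectified), "rvec" (rotation vector, rad) and "tvec" (3), from world to camera coordinates, as OpenCV has them. Camera axes: x right, y down, z forward; pixel columns grow to the right and rows downward; lengths in m; the calibration is good to about 2 mm. A picture is of the moment at which its call begins.
- bot.close_job(): hands the job in, once; it reports no verdict.
The state is a dict: "clock": time; "joints": joint angles; "joint_velocities": joint speeds; "joint_torque": joint torques, N m; "eef_pos": TCP position; "tcp_rot": TCP orientation; "force": force on the tool from outside, world axes, zero at the start; "wrist_torque": the same for the moment, N m; "gripper_width": finger opening in m.
Only numpy, scipy, OpenCV 4.12 (cv2) and the standard library are available. Lean on these libraries where they do the work, as an engineer would, in place of code of your own. Each camera call takes 0.05 s, during which the arm holds its last target.

## Working session

There is one attempt and no reset: what is moved stays moved. The work goes in short steps, Python scripts to look and compute and a tool call to move; the robot and the scene stay as the last step left them, time stands still between calls to the robot, and variables do not carry over. Pictures are saved under pics/ and viewed, and the job is handed in when it is done.

Besides the shell and the picture viewer there is one more tool, called after ">>>" as a command line: name --pt "numbers of a row" for each row, then --argument value for the rest. jog_arm: Moves the arm, as the interface text tells. Its arguments: {"type":"object","properties":{"hand":{"type":"array","items":{"type":"number"}},"translation":{"type":"array","items":{"type":"array","items":{"type":"number"}}},"roll":{"type":"array","items":{"type":"number"}},"newtons":{"type":"number"}},"required":["hand","translation","roll"]}

```bash
ls; mkdir -p pics; python3 - <<'E'
from workcell import monitor, vision, bot
import cv2,pickle
print(monitor.observe()); print(bot.tcp_to_grasp)
for n in ["side","top"]:
    c=vision.read_camera(n); pickle.dump(c,open(f'{n}0.pkl','wb')); cv2.imwrite(f'pics/{n}0.png',c['color'])
    R,_=cv2.Rodrigues(c['rvec']); print(n,(-R.T@c['tvec'].reshape(3)),R, c['fx'],c['distortion'])
E
```

```text
pics
{'clock': 0.0, 'joints': array([-1.38409671e+00,  2.21210207e-01,  1.52763807e+00, -9.32233709e-06,
        1.39471695e+00, -1.26109748e-01]), 'joint_velocities': array([-7.97710096e-04,  5.72584365e-04, -4.86731729e-04, -1.74869643e-04,
       -7.77370772e-06, -7.27313549e-04]), 'joint_torque': array([ 1.13667379e-04, -4.94612074e+01, -3.87379611e+01,  7.00172572e-02,
        5.71498973e-02, -1.50518149e-04]), 'eef_pos': array([ 0.19218931, -0.59398108,  0.19033293]), 'tcp_rot': array([-1.57275439e+00,  2.38999282e-04, -2.82878188e+00]), 'force': array([0.24777638, 0.46925769, 0.85664564]), 'wrist_torque': array([ 0.02516881, -0.00605617,  0.02143762]), 'gripper_width': 0.0870915220858906}
0.0187
side [0.22864555 0.75462702 0.90264927] [[-0.9359775  -0.35196474  0.00818176]
 [-0.25046371  0.64936476 -0.71804829]
 [ 0.24741473 -0.67412627 -0.6959452 ]] 487.46458878548594 [0.0201717 0.        0.        0.        0.       ]
top [ 0.38930453 -0.03255009  1.67818749] [[-0.00295119 -0.99994852 -0.00970803]
 [-0.99667921  0.00373126 -0.08134269]
 [ 0.08137472  0.00943574 -0.99663891]] 551.5023872263627 [-0.05416119  0.          0.          0.          0.        ]
```

View pics/side0.png

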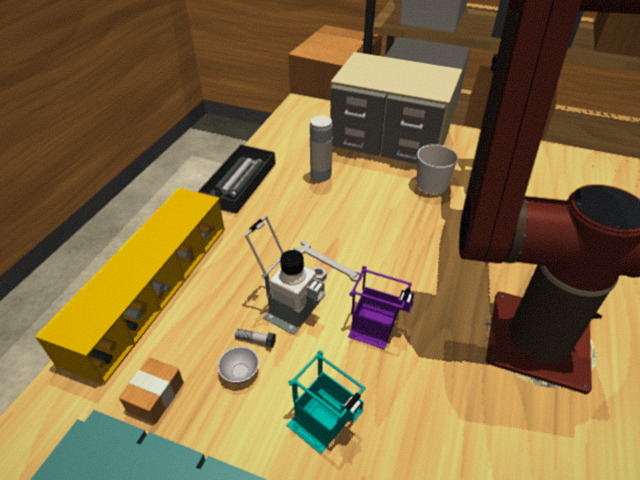

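View pics/top0.png

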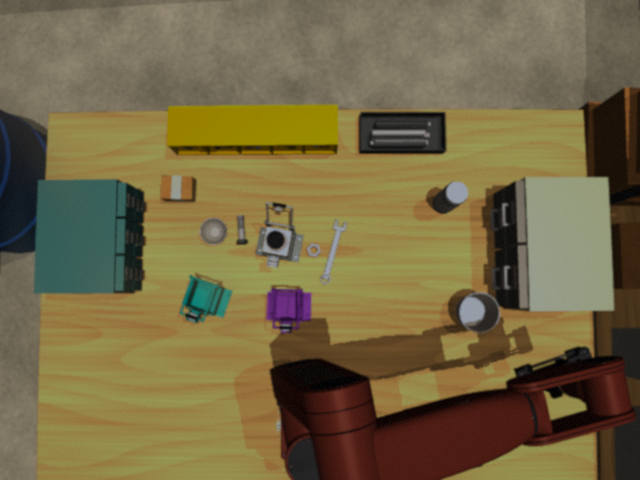

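```bash
cat > h.py <<'E'
import numpy as np,cv2,pickle
from workcell import monitor, vision, bot
def cam(n,tag):
    c=vision.read_camera(n); pickle.dump(c,open(f'{n}{tag}.pkl','wb')); return c
def load(n,tag): return pickle.load(open(f'{n}{tag}.pkl','rb'))
def K(c): return np.array([[c['fx'],0,c['cx']],[0,c['fy'],c['cy']],[0,0,1.]])
def ray(c,u,v):
    p=cv2.undistortPoints(np.array([[[u,v]]],float),K(c),np.array(c['distortion']))[0,0]
    R,_=cv2.Rodrigues(c['rvec']); t=np.array(c['tvec']).reshape(3)
    return -R.T@t, R.T@np.array([p[0],p[1],1.])
def atz(c,u,v,z):
    o,d=ray(c,u,v); return o+d*(z-o[2])/d[2]
def atd(c,u,v):
    o,d=ray(c,u,v); return o+d*c['range_z'][int(v),int(u)]
def cloud(c,u0,v0,u1,v1):
    uu,vv=np.meshgrid(np.arange(u0,u1),np.arange(v0,v1)); 
    p=cv2.undistortPoints(np.stack([uu,vv],-1).reshape(-1,1,2).astype(float),K(c),np.array(c['distortion']))[:,0]
    z=c['range_z'][v0:v1,u0:u1].reshape(-1)
    R,_=cv2.Rodrigues(c['rvec']); t=np.array(c['tvec']).reshape(3)
    P=(np.c_[p,np.ones(len(p))]*z[:,None]-t)@R
    return P[z>0],uu.reshape(-1)[z>0],vv.reshape(-1)[z>0],c['color'][v0:v1,u0:u1].reshape(-1,3)[z>0]
def proj(c,P):
    return cv2.projectPoints(np.array(P,float).reshape(-1,3),c['rvec'],c['tvec'],K(c),np.array(c['distortion']))[0][:,0]
def crop(c,u0,v0,u1,v1,s,name):
    cv2.imwrite(f'pics/{name}.png',cv2.resize(c['color'][v0:v1,u0:u1],None,fx=s,fy=s,interpolation=cv2.INTER_CUBIC))
E
python3 - <<'E'
from h import *
s=load('side',0);t=load('top',0)
crop(s,230,205,350,345,4,'s1');crop(t,230,190,330,280,6,'t1')
P,u,v,col=cloud(t,255,190,310,275)
for z0,z1 in [(0.155,0.175),(0.176,0.25),(.09,.13),(.045,.062)]:
    m=(P[:,2]>z0)&(P[:,2]<z1); Q=P[m]
    print(z0,m.sum(),Q.mean(0) if m.any() else 0, Q.min(0),Q.max(0))
E
```

```text
0.155 264 [0.54249864 0.10705412 0.16343128] [0.51412899 0.06096547 0.15523662] [0.61384366 0.13167953 0.17362385]
0.176 146 [0.62136744 0.09137827 0.21203056] [0.60145185 0.0554322  0.1760587 ] [0.63442781 0.12942255 0.22784575]
0.09 601 [0.53570417 0.10529979 0.10912394] [0.46558944 0.05584826 0.0903144 ] [0.59901582 0.1489361  0.12674349]
0.045 89 [0.52275407 0.08880887 0.05327347] [0.49040852 0.05918215 0.04524871] [0.58924463 0.15749412 0.06128951]
```

View pics/s1.png

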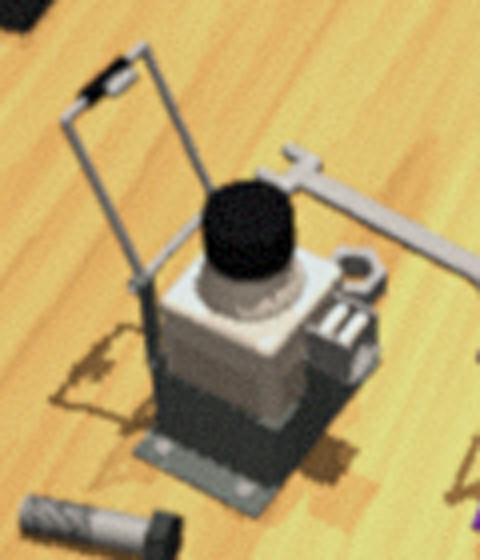

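View pics/t1.png

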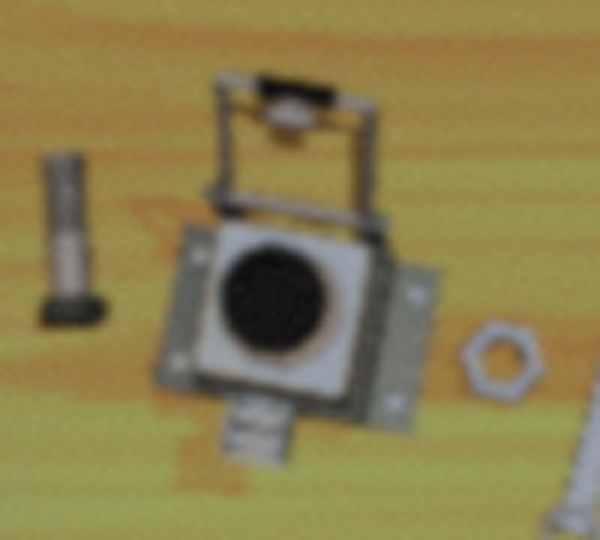

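```bash
python3 - <<'E'
from h import *
s=load('side',0);t=load('top',0)
f=lambda u,v:(230+u/6,190+v/6); g=lambda u,v:(230+u/4,205+v/4)
a=atz(t,*f(213,195),.116);b=atz(t,*f(380,222),.116); d=a-b; print('hinge',a,b,(a+b)/2,np.linalg.norm(d), 'yaw',np.arctan2(-d[0],d[1]))
for n,c,x0 in(('top',t,(255,190,310,275)),('side',s,(230,205,350,345))):
    P,u,v,col=cloud(c,*x0); dark=col.max(1)<60
    m=(abs(P[:,2]-.164)<.006)&dark&(np.hypot(P[:,0]-.537,P[:,1]-.108)<.04); Q=P[m]
    ctr,r=cv2.minEnclosingCircle(Q[:,:2].astype(np.float32)); print(n,'cap',m.sum(),Q.mean(0),np.median(Q[:,:2],0),ctr,r)
    m=(P[:,2]>.185)&(np.hypot(P[:,0]-.537,P[:,1]-.108)>.05)&(np.hypot(P[:,0]-.537,P[:,1]-.108)<.14)
    Q=P[m];print('bail',len(Q),Q.mean(0),Q.max(0))
    m2=m&dark;print('sleeve',P[m2].mean(0),m2.sum())
    # straight tray wall/catch
a=atz(t,*f(190,222),0.003);
# flange corners at z~3mm : left flange (185,222),(155,385); right flange (438,270),(412,430)
for q in [(187,222),(155,385),(440,268),(412,430)]: print(atz(t,*f(*q),0.003))
# catch
print('catch',atz(t,*f(260,430),0.116))
E
```

```text
hinge [0.59168393 0.13734137 0.116     ] [0.578385   0.05771579 0.116     ] [0.58503446 0.09752858 0.116     ] 0.08072851788243764 yaw -0.16549073672249395
top cap 208 [0.53873659 0.10610892 0.16347156] [0.53937865 0.1058721 ] (0.5386328101158142, 0.10604571551084518) 0.023166289553046227
bail 135 [0.6222954  0.09135223 0.21464148] [0.63442781 0.12830198 0.22784575]
sleeve [0.62578089 0.09139503 0.21744488] 31
side cap 312 [0.53761476 0.11227087 0.16236309] [0.53782427 0.11200872] (0.5385708212852478, 0.1109144389629364) 0.024697966873645782
bail 213 [0.62030977 0.09733254 0.21058888] [0.63317595 0.13332871 0.22269189]
sleeve [0.62388648 0.09679978 0.21704263] 33
[0.59250096 0.16285337 0.003     ]
[0.50914737 0.1786723  0.003     ]
[0.56835255 0.03364585 0.003     ]
[0.48580138 0.0478963  0.003     ]
catch [0.47953326 0.11446711 0.116     ]
```

```bash
python3 - <<'E'
from h import *
from scipy.optimize import least_squares
a=np.linspace(0,2*np.pi,60)
def sil(c,xy):
    P=[[xy[0]+.025*np.cos(k),xy[1]+.025*np.sin(k),z] for z in(.134,.164) for k in a]
    h=cv2.convexHull(proj(c,P).astype(np.float32)); M=cv2.moments(h); return np.array([M['m10']/M['m00'],M['m01']/M['m00']]),h
for n,box in(('top',(262,226,292,256)),('side',(276,246,308,278))):
    c=load(n,0);u0,v0,u1,v1=box
    m=(c['color'][v0:v1,u0:u1].max(2)<70).astype(np.uint8)
    k,l,st,ce=cv2.connectedComponentsWithStats(m); i=1+np.argmax(st[1:,4]); 
    r=least_squares(lambda x:sil(c,x)[0]-(ce[i]+[u0,v0]),[.538,.108]); h=sil(c,r.x)[1]
    print(n,ce[i]+[u0,v0],st[i],r.x,cv2.contourArea(h),cv2.boundingRect(h))
# yaw: bottle top white edges etc from top: flange edges
E
```

```text
top [275.        239.5720339] [  5   5  17  18 236] [0.53911064 0.10672762] 276.2783578860108 (265, 230, 20, 20)
side [291.62054507 262.45073375] [  5   4  22  25 477] [0.53863276 0.11030907] 545.8056410355493 (279, 249, 25, 27)
```

The steel holder with the white bottle and black cap, top (276,240) and side (292,262), is the target. The purple one, top (287,308), and the turquoise one, top (205,297), are look-alikes, and both are empty. The s1 and t1 crops confirm this. Cap/holder axis is about (0.539, 0.108), yaw about -0.175 rad, bail about 1.94 rad. First I lift, align the tool with the holder (tool x = -holder x) and travel with the fingers shut.

>>> jog_arm --hand '[255,255,255,255,255,255,255,255,255,255,255,255,255,255,255,255,255,255,255,255]' --pt "0 -38 0" --pt "0 -38 0" --pt "0 -38 0" --pt "0 -38 0" --pt "-17.7 0 -37.6" --pt "-17.7 0 -37.6" --pt "-17.7 0 -37.6" --pt "-17.7 0 -37.6" --pt "-17.7 0 -37.6" --pt "-17.7 0 -37.6" --pt "-17.7 0 -37.6" --pt "-17.7 0 -37.6" --pt "-17.7 0 -37.6" --pt "-17.7 0 -37.6" --pt "-17.7 0 -37.6" --pt "-17.7 0 -37.6" --pt "-17.7 0 -37.6" --pt "-17.7 0 -37.6" --pt "-17.7 0 -37.6" --pt "-17.7 0 -37.6" --roll '[0.122,0.122,0.122,0.121,0,0,0,0,0,0,0,0,0,0,0,0,0,0,0,0]' --newtons 20

```text
clock: 1.77
eef_pos: [0.5761, -0.0492, 0.343]
tcp_rot: [-1.571, -0.001, 2.968]
force: [0.6, -1.1, 0.1]
gripper_width: 0.0006
```

>>> jog_arm --hand '[255,255,255,255,255,255,255,255,255,255,255]' --pt "-17.7 0 -37" --pt "-17.7 0 -37" --pt "-17.7 0 -37" --pt "-17.7 0 -37" --pt "0 0 0" --pt "0 28 0" --pt "0 28 0" --pt "0 28 0" --pt "0 28 0" --pt "0 26 0" --pt "0 0 0" --roll '[0,0,0,0,0,0,0,0,0,0,0]'

```text
clock: 2.68
eef_pos: [0.6665, 0.082, 0.1974]
tcp_rot: [-1.569, -0.012, 2.967]
force: [-0.6, -0.3, -1.4]
gripper_width: 0.0005
```

```bash
python3 - <<'E'
from h import *
s=cam('side',1);t=cam('top',1)
o=monitor.observe();print(o['eef_pos'],o['joints'],o['force'])
print('tcp px side',proj(s,o['eef_pos']),'top',proj(t,o['eef_pos']))
crop(s,220,150,360,340,3,'s2');crop(t,230,170,330,280,5,'t2')
E
```

```text
[0.66988696 0.0819801  0.20433273] [ 5.08630427e-03  3.34052009e-01  1.36468641e+00 -7.60304157e-05
  1.44605168e+00  1.75031018e+00] [-0.44255731  0.24877009  0.84078246]
tcp px side [[239.73458543 219.82367783]] top [[282.55217273 189.58141698]]
```

View pics/s2.png

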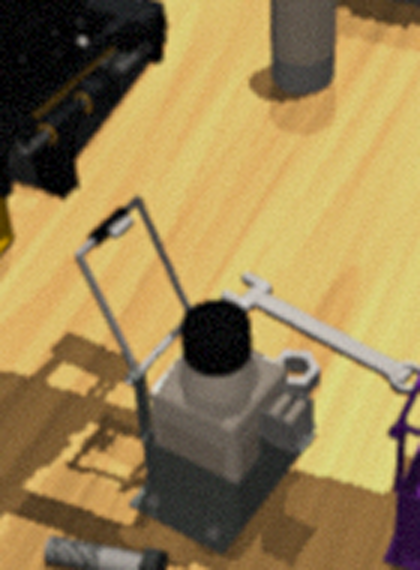

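View pics/t2.png

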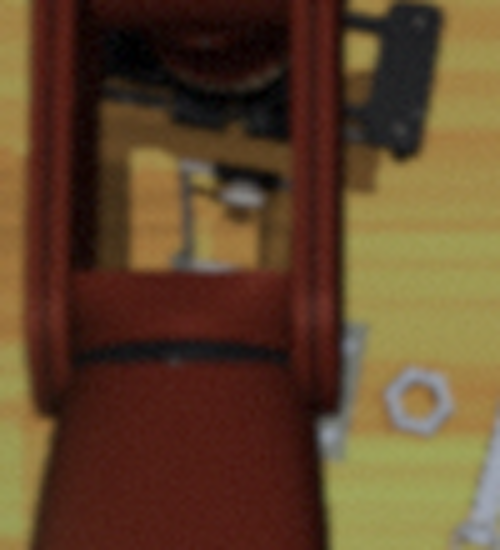

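```bash
python3 - <<'E'
from h import *
s=load('side',1)
c=dict(s);c['color']=cv2.convertScaleAbs(s['color'],alpha=2.2)
crop(c,190,120,310,240,5,'s3')
E
```

```text
(no output)
```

View pics/s3.png

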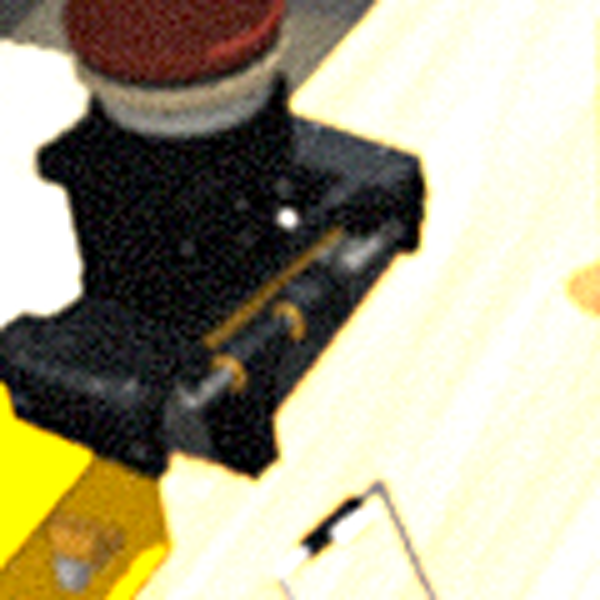

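```bash
python3 - <<'E'
from h import *
s=cam('side',2)
o=monitor.observe();print(o['eef_pos'],o['force'])
e=o['eef_pos']
P,u,v,col=cloud(s,200,140,290,240)
m=(np.hypot(P[:,0]-e[0],P[:,1]-e[1])<.15)&(P[:,2]>.15)&(P[:,2]<.5)
print(m.sum())
ex=np.array([.985,-.174]);ey=np.array([.174,.985])
d=P[:,:2]-e[:2]
for z in np.arange(.16,.34,.01):
    k=m&(abs(P[:,2]-z)<.005)
    if k.any(): print(round(z,3),k.sum(),'X',(d[k]@ex).min().round(3),(d[k]@ex).max().round(3),'Y',(d[k]@ey).min().round(3),(d[k]@ey).max().round(3),u[k].mean().round(0),v[k].mean().round(0))
E
```

```text
[0.6712568  0.08205408 0.20665925] [-0.56628754  0.44020093  0.47947753]
4152
0.16 10 X -0.074 -0.067 Y -0.035 -0.027 275.0 238.0
0.17 11 X -0.07 -0.064 Y -0.032 -0.027 274.0 234.0
0.18 14 X -0.067 -0.055 Y -0.033 -0.026 272.0 230.0
0.19 11 X -0.062 -0.054 Y -0.031 -0.027 270.0 226.0
0.2 14 X -0.06 -0.05 Y -0.032 0.04 267.0 223.0
0.21 60 X -0.057 -0.045 Y -0.033 0.04 254.0 228.0
0.22 103 X -0.065 -0.044 Y -0.033 0.039 257.0 225.0
0.23 4 X -0.012 0.005 Y -0.007 0.009 240.0 211.0
0.24 52 X -0.016 0.009 Y -0.008 0.013 238.0 210.0
0.25 52 X -0.015 0.009 Y -0.007 0.013 237.0 206.0
0.26 53 X -0.015 0.01 Y -0.007 0.015 237.0 202.0
0.27 44 X -0.015 0.004 Y -0.009 0.017 237.0 199.0
0.28 29 X -0.014 0.007 Y -0.01 0.017 236.0 197.0
0.29 3 X -0.014 -0.009 Y 0.016 0.02 233.0 196.0
0.3 20 X -0.038 0.03 Y -0.084 0.089 234.0 188.0
0.31 231 X -0.041 0.031 Y -0.084 0.09 235.0 189.0
0.32 415 X -0.041 0.03 Y -0.083 0.092 242.0 181.0
0.33 335 X -0.041 0.023 Y -0.09 0.096 239.0 181.0
```

```bash
python3 - <<'E'
from h import *
for n in ('side','top','side'):
    o=monitor.observe();print(o['clock'],o['eef_pos'],abs(o['joint_velocities']).max())
    s=cam(n,3+(n=='top'));e=o['eef_pos']
    if n=='top':continue
    P,u,v,col=cloud(s,200,140,290,240)
    m=(np.hypot(P[:,0]-e[0],P[:,1]-e[1])<.03)&(P[:,2]>.1)
    print(np.sort(P[m][:,2])[:12])
# FK sanity: fixed start position view
s=load('side',0);t=load('top',0)
print(proj(t,[.192,-.594,.1905]),proj(s,[.192,-.594,.1905]))
E
```

```text
2.8333 [0.6712568  0.08205408 0.20665925] 0.035346845800555436
[0.23537734 0.23666145 0.23691833 0.23710828 0.23714457 0.23746568
 0.2375008  0.237534   0.23759622 0.23763352 0.23780693 0.23824131]
2.8833 [0.67207713 0.08211041 0.20797424] 0.01625933695481473
2.9333 [0.67240902 0.08215926 0.20851119] 0.004680752517846953
[0.23637964 0.23661989 0.23736323 0.23764291 0.23786845 0.2383233
 0.23846181 0.23917037 0.23975119 0.2397721  0.23982453 0.23986969]
[[535.01520904 366.18467883]] [[500.79454601 116.61633609]]
```

```bash
python3 - <<'E'
from h import *
s=load('side',3);o=monitor.observe();e=o['eef_pos'];print(e)
img=cv2.convertScaleAbs(s['color'],alpha=2)
ex=np.array([.985,-.174,0]);ey=np.array([.174,.985,0])
u0,v0,k=190,120,5
im=cv2.resize(img[v0:240,u0:310],None,fx=k,fy=k,interpolation=cv2.INTER_CUBIC)
def box(hx,hy,z0,col):
    P=[e+a*hx*ex+b*hy*ey+[0,0,z0] for a,b in((1,1),(1,-1),(-1,-1),(-1,1))]
    q=((proj(s,P)-[u0,v0]+.5)*k).astype(int); cv2.polylines(im,[q],True,col,1)
box(.0095,.015,0,(0,0,255)); box(.0375,.095,.07,(255,0,0)); box(.0095,.015,.025,(0,160,0))
cv2.imwrite('pics/s4.png',im)
E
```

```text
[0.67238974 0.0821553  0.20848251]
```

View pics/s4.png

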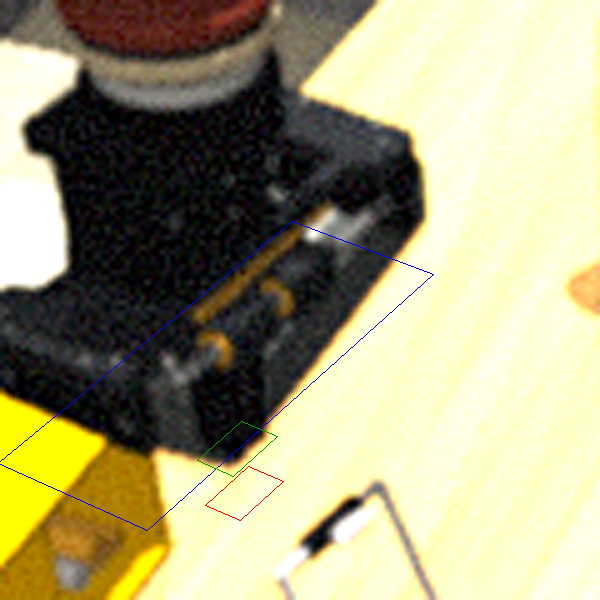

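Reported TCP and camera disagree by about 25 mm in height (the fingers look higher than reported). I'll go a bit lower, make contact with the crossbar and look at them side by side.

>>> jog_arm --hand '[255,255,255,255,255,255,255,255]' --pt "0 17 0" --pt "0 17 0" --pt "12 0 0" --pt "12 0 0" --pt "12 0 0" --pt "10 0 0" --pt "0 0 0" --pt "0 0 0" --roll '[0,0,0,0,0,0,0,0]'

```text
clock: 3.65
eef_pos: [0.6265, 0.0903, 0.1734]
tcp_rot: [-1.571, 0.003, 2.968]
force: [0.2, -0.3, -0.5]
gripper_width: 0.0003
```

```bash
cat > look.py <<'E'
from h import *
import sys
tag=sys.argv[1]
s=cam('side',tag);o=monitor.observe();e=o['eef_pos']
O=np.array([.5388,.108]);d=e[:2]-O
print(o['clock'],e.round(4),'XY',d@[.9847,-.1741],d@[.1741,.9847],'F',o['force'].round(1),'w',o['gripper_width'])
img=cv2.convertScaleAbs(s['color'],alpha=1.8)
u0,v0,u1,v1=[int(a) for a in sys.argv[2:6]];k=5
im=cv2.resize(img[v0:v1,u0:u1],None,fx=k,fy=k,interpolation=cv2.INTER_CUBIC)
cv2.imwrite(f'pics/L{tag}.png',im)
E
python3 look.py a 200 150 320 270
```

```text
3.7 [0.6266 0.0902 0.173 ] XY 0.0895980316067964 -0.0022833815874794407 F [-0.4  0.7  0.1] w 0.0003697288827782379
```

View pics/La.png

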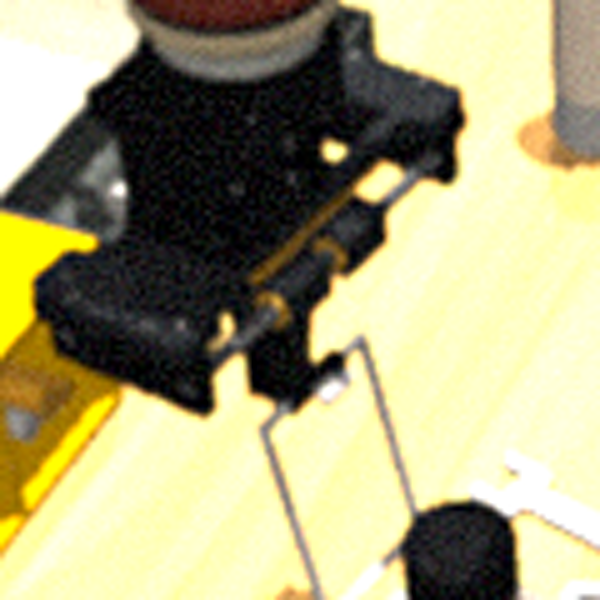

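>>> jog_arm --hand '[255,255,255,255,255,255]' --pt "0 6 0" --pt "10 0 0" --pt "10 0 0" --pt "10 0 0" --pt "0 0 0" --pt "0 0 0" --roll '[0,0,0,0,0,0]'

```text
clock: 4.2
eef_pos: [0.5963, 0.0953, 0.1652]
tcp_rot: [-1.571, -0.0, 2.967]
force: [0.8, -0.3, 0.2]
gripper_width: 0.0005
```

```bash
python3 look.py b 200 150 320 270
```

```text
4.25 [0.5966 0.0952 0.1653] XY 0.05910000395285101 -0.002500695113288348 F [-0.  -0.7  0.5] w 0.0003906401342231702
```

View pics/Lb.png

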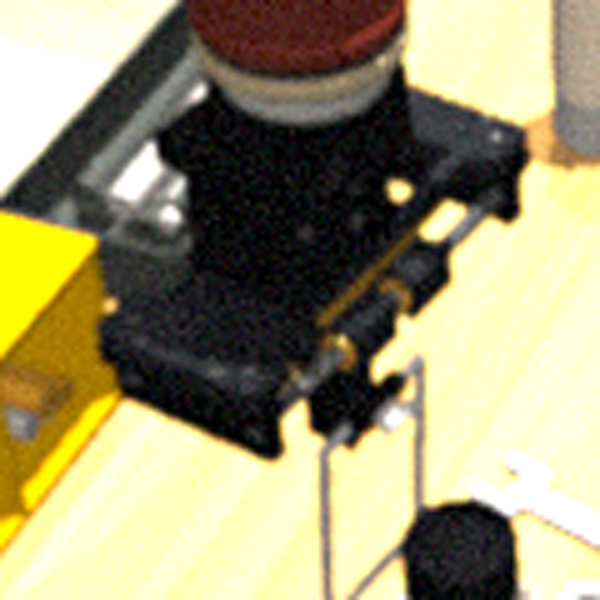

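```bash
cat > ang.py <<'E'
from h import *
import sys
def bail(c,u,v,Y=0.):
    o,d=ray(c,u,v); O=np.array([.5388,.108,0]);ey=np.array([.1741,.9847,0]);ex=np.array([.9847,-.1741,0])
    k=(Y-(o-O)@ey)/(d@ey); p=o+k*d; X=(p-O)@ex;Z=p[2]; return X,Z,np.arctan2(Z-.116,.048-X),np.hypot(Z-.116,.048-X)
if __name__=='__main__':
    a=[float(x) for x in sys.argv[2:]]
    c=load('side',sys.argv[1])
    for i in range(0,len(a),2): print(bail(c,a[i],a[i+1]))
E
python3 ang.py b 274.5 231; python3 ang.py a 262.7 227; python3 ang.py 0 256.5 225
```

```text
(np.float64(0.03985202934744447), np.float64(0.21884998127603827), np.float64(1.4917395432776375), np.float64(0.1031722253042762))
(np.float64(0.06992613857617515), np.float64(0.21576434705673375), np.float64(1.7871361128257315), np.float64(0.10214538901251517))
(np.float64(0.08607088943283142), np.float64(0.2138080901801187), np.float64(1.9419931734385831), np.float64(0.10495625339582729))
```

```bash
python3 - <<'E'
from ang import *
c=load('side','b')
for q in [(268,238),(264,234),(273,234)]:
  for Y in(-.015,0,.015): print(q,Y,bail(c,*q,Y)[:2])
P,u,v,col=cloud(c,240,190,300,260)
O=np.array([.5388,.108]);X=(P[:,:2]-O)@[.9847,-.1741];Y=(P[:,:2]-O)@[.1741,.9847]
m=(abs(Y)<.03)&(X>.045)&(X<.08)&(P[:,2]>.14)&(col.max(1)<60)
i=np.argsort(P[m][:,2])[:25];print(np.c_[X[m][i],Y[m][i],P[m][i][:,2],u[m][i],v[m][i]][::3].round(3))
E
```

```text
(268, 238) -0.015 (np.float64(0.07103317145926812), np.float64(0.17121521352711622))
(268, 238) 0 (np.float64(0.05876135980903943), np.float64(0.18957033307351556))
(268, 238) 0.015 (np.float64(0.046489548158810505), np.float64(0.2079254526199148))
(264, 234) -0.015 (np.float64(0.08097733957931895), np.float64(0.17827744326727513))
(264, 234) 0 (np.float64(0.0684559819959316), np.float64(0.1964553382646309))
(264, 234) 0.015 (np.float64(0.055934624412544195), np.float64(0.2146332332619869))
(273, 234) -0.015 (np.float64(0.05635479308890781), np.float64(0.19026123077617585))
(273, 234) 0 (np.float64(0.044451330966107046), np.float64(0.20813839620011954))
(273, 234) 0.015 (np.float64(0.032547868843306176), np.float64(0.2260155616240631))
[[6.00e-02 8.00e-03 1.98e-01 2.65e+02 2.37e+02]
 [4.90e-02 9.00e-03 2.01e-01 2.69e+02 2.38e+02]
 [5.90e-02 9.00e-03 2.02e-01 2.65e+02 2.36e+02]
 [6.10e-02 9.00e-03 2.04e-01 2.64e+02 2.35e+02]
 [5.50e-02 1.10e-02 2.06e-01 2.66e+02 2.36e+02]
 [5.50e-02 1.00e-02 2.08e-01 2.66e+02 2.35e+02]
 [5.40e-02 8.00e-03 2.09e-01 2.67e+02 2.34e+02]
 [6.00e-02 9.00e-03 2.11e-01 2.64e+02 2.33e+02]
 [5.60e-02 8.00e-03 2.12e-01 2.66e+02 2.33e+02]]
```

>>> jog_arm --hand '[255,255,255,255,255,255,255,255]' --pt "9 0 0" --pt "9 0 0" --pt "9 0 0" --pt "9 0 0" --pt "9 0 0" --pt "8 0 0" --pt "0 0 0" --pt "0 0 0" --roll '[0,0,0,0,0,0,0,0]'

```text
clock: 4.92
eef_pos: [0.5434, 0.1048, 0.1658]
tcp_rot: [-1.571, 0.0, 2.968]
force: [-0.2, 0.8, 0.1]
gripper_width: 0.0003
```

```bash
python3 look.py c 200 160 320 280
```

```text
4.9667 [0.5438 0.1047 0.1658] XY 0.0055431795086570935 -0.0023891230173808567 F [ 0.1 -0.5  0.1] w 0.0006020946832421503
```

View pics/Lc.png

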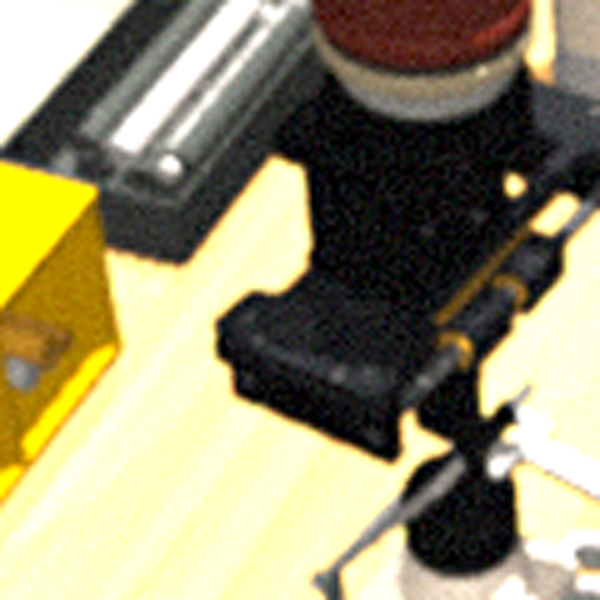

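```bash
python3 ang.py c 299 245.6; python3 - <<'E'
from h import *
c=load('side','c')
crop({'color':cv2.convertScaleAbs(c['color'],alpha=2.5)},270,220,330,280,12,'zc')
E
```

```text
(np.float64(-0.019620728871601077), np.float64(0.2069839736189294), np.float64(0.9316512485463048), np.float64(0.11336069172608565))
```

View pics/zc.png

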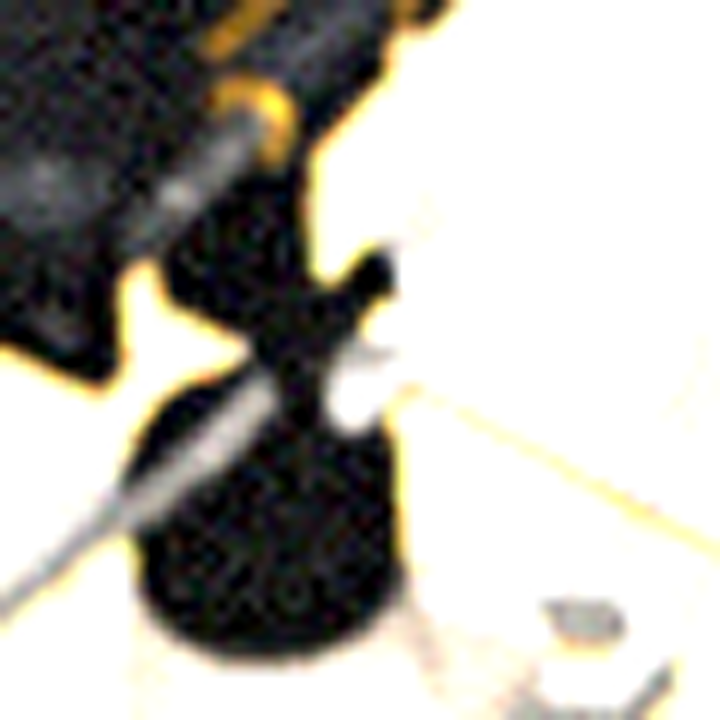

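>>> jog_arm --hand '[255,255,255,255,255,255,255,255,255,255,255,255,255,255,255,255,255,255,255,255]' --pt "0 -15 0" --pt "0 -15 0" --pt "0 0 0" --pt "8 0 0" --pt "8 0 0" --pt "6 0 0" --pt "0 5 0" --pt "0 5 0" --pt "0 4 0" --pt "6.1 5.1 0" --pt "6.1 5.1 0" --pt "5.2 6 0" --pt "5.2 6 0" --pt "4.3 6.7 0" --pt "4.3 6.7 0" --pt "3.3 7.2 0" --pt "3.3 7.2 0" --pt "0 0 0" --pt "0 0 0" --pt "0 0 0" --roll '[0,0,0,0,0,0,0,0,0,0,0,0,0,0,0,0,0,0,0,0]'

```text
clock: 6.63
eef_pos: [0.4853, 0.1149, 0.1316]
tcp_rot: [-1.571, 0.001, 2.967]
force: [-0.4, 0.2, 0.6]
gripper_width: 0.0008
```

```bash
python3 look.py d 250 190 370 310
```

```text
6.6833 [0.4855 0.1149 0.1319] XY -0.05367352861433404 -0.0024619068898945255 F [ 0.3 -0.9  0.6] w -0.00018265019439928283
```

View pics/Ld.png

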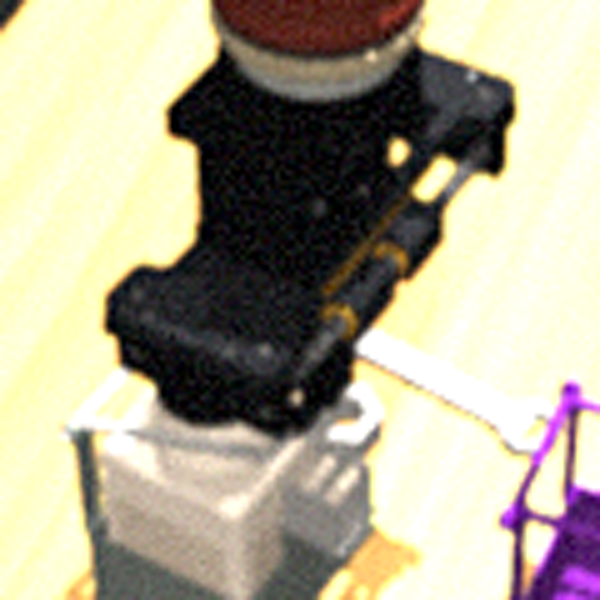

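```bash
python3 - <<'E'
from h import *
c=load('side','d');O=np.array([.5388,.108,0]);ex=np.array([.9847,-.1741,0]);ey=np.array([.1741,.9847,0])
u0,v0=250,190
im=cv2.resize(cv2.convertScaleAbs(c['color'],alpha=1.5)[v0:310,u0:370],None,fx=6,fy=6,interpolation=cv2.INTER_CUBIC)
for th,col in((0,(0,0,255)),(.2,(0,160,0)),(.4,(255,0,0))):
    for Y in(.034,-.034):
        q=proj(c,[O+ex*(.048-r*np.cos(th))+ey*Y+np.array([0,0,.116+r*np.sin(th)]) for r in(0,.106)])
        q=((q-[u0,v0]+.5)*6).astype(int);cv2.line(im,tuple(map(int,q[0])),tuple(map(int,q[1])),col,1)
cv2.imwrite('pics/zd.png',im[200:600])
E
```

```text
(no output)
```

View pics/zd.png

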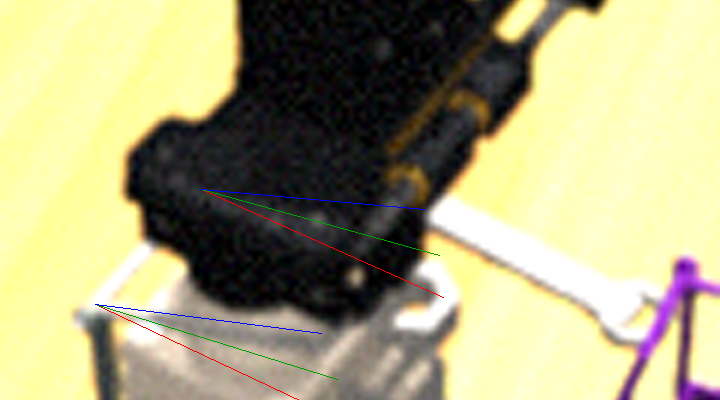

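>>> jog_arm --hand '[255,255,255,255,255,255,255,255]' --pt "1 6 0" --pt "1 6 0" --pt "1 6 0" --pt "1 6 0" --pt "0 5 0" --pt "0 0 0" --pt "0 0 0" --pt "0 0 0" --roll '[0,0,0,0,0,0,0,0]'

```text
clock: 7.35
eef_pos: [0.4811, 0.1156, 0.1025]
tcp_rot: [-1.571, 0.0, 2.967]
force: [0.9, -0.0, 0.9]
gripper_width: 0.0003
```

```bash
cat > leg.py <<'E'
from h import *
import sys
tag=sys.argv[1]
c=cam('side',tag);o=monitor.observe();print(o['clock'],o['eef_pos'].round(4),o['force'].round(2),o['wrist_torque'].round(2))
O=np.array([.5388,.108,0]);ex=np.array([.9847,-.1741,0]);ey=np.array([.1741,.9847,0])
u0,v0=250,230
im=cv2.resize(cv2.convertScaleAbs(c['color'],alpha=1.5)[v0:310,u0:370],None,fx=6,fy=6,interpolation=cv2.INTER_CUBIC)
im2=im.copy()
for th,col in((0,(0,0,255)),(.2,(0,160,0)),(.4,(255,0,0))):
    for Y in(.034,):
        q=proj(c,[O+ex*(.048-r*np.cos(th))+ey*Y+np.array([0,0,.116+r*np.sin(th)]) for r in(0,.106)])
        q=((q-[u0,v0]+.5)*6).astype(int);cv2.line(im2,tuple(map(int,q[0])),tuple(map(int,q[1])),col,1)
cv2.imwrite(f'pics/leg{tag}.png',np.hstack([im[:,:400],im2[:,:400]]))
E
python3 leg.py e
```

```text
7.4 [0.4813 0.1157 0.1027] [ 0.18 -0.01 -1.05] [-0.02 -0.01 -0.02]
```

View pics/lege.png

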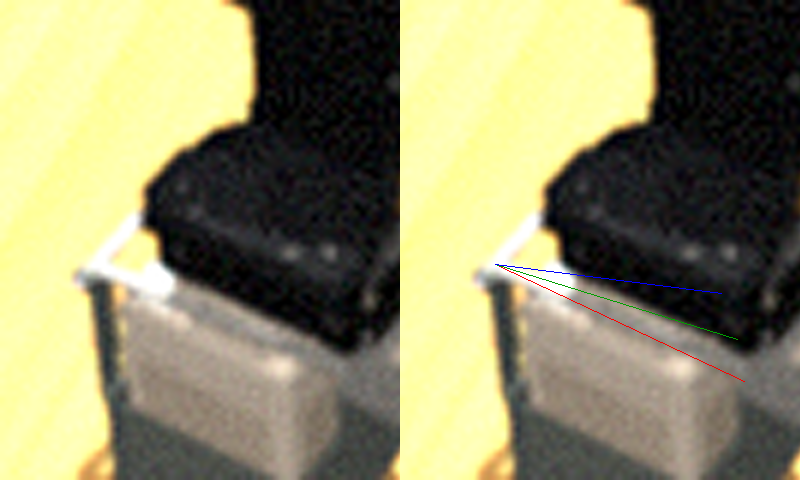

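>>> jog_arm --hand '[255,255,255,255,255]' --pt "0 1.5 0" --pt "0 1.5 0" --pt "0 1.5 0" --pt "0 0 0" --pt "0 0 0" --roll '[0,0,0,0,0]'

```text
clock: 7.82
eef_pos: [0.4812, 0.1157, 0.0982]
tcp_rot: [-1.571, 0.0, 2.967]
force: [-1.6, -0.3, 3.3]
gripper_width: 0.0006
```

>>> jog_arm --hand '[255,255,255,255]' --pt "0 1.5 0" --pt "0 1.5 0" --pt "0 0 0" --pt "0 0 0" --roll '[0,0,0,0]'

```text
clock: 8.15
eef_pos: [0.4808, 0.1155, 0.0944]
tcp_rot: [-1.57, -0.0, 2.967]
force: [-0.6, 0.1, 0.4]
gripper_width: 0.0006
```

>>> jog_arm --hand '[255,255,255,255]' --pt "0 1.5 0" --pt "0 1 0" --pt "0 0 0" --pt "0 0 0" --roll '[0,0,0,0]'

```text
clock: 8.48
eef_pos: [0.4809, 0.1156, 0.0922]
tcp_rot: [-1.571, -0.0, 2.967]
force: [0.1, 0.3, 0.8]
gripper_width: 0.0006
```

>>> jog_arm --hand '[255,255,255,255]' --pt "0 1 0" --pt "0 1 0" --pt "0 0 0" --pt "0 0 0" --roll '[0,0,0,0]'

```text
clock: 8.82
eef_pos: [0.4811, 0.1156, 0.0906]
tcp_rot: [-1.571, 0.0, 2.967]
force: [0.5, -0.6, 0.4]
gripper_width: 0.0003
```

```bash
python3 leg.py f
```

```text
8.8667 [0.4811 0.1157 0.0906] [0.32 0.45 0.94] [ 0.03  0.04 -0.  ]
```

View pics/legf.png

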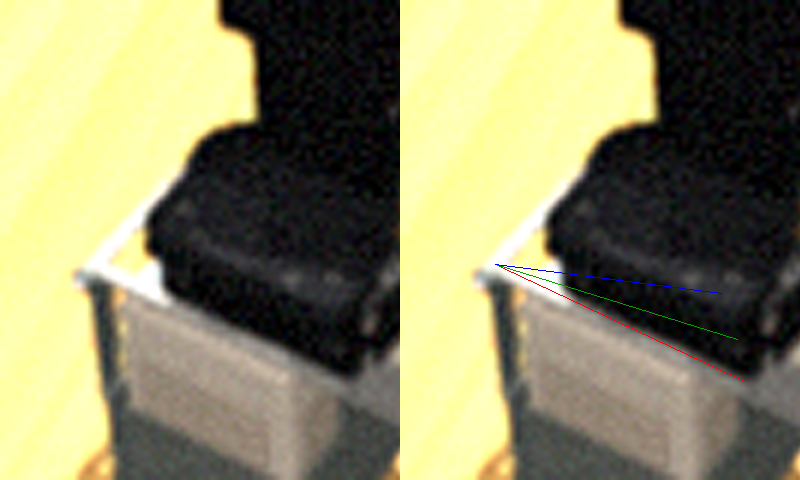

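>>> jog_arm --hand '[255,255,255,255]' --pt "0 1 0" --pt "0 1 0" --pt "0 0 0" --pt "0 0 0" --roll '[0,0,0,0]'

```text
clock: 9.2
eef_pos: [0.4813, 0.1157, 0.09]
tcp_rot: [-1.571, 0.001, 2.968]
force: [-4.7, 0.1, 11.3]
gripper_width: 0.0001
```

Hard stop felt with 11 N after the snap: the bail is home. It also shows the fingertips are about 31 mm higher than the reported TCP (crossbar top at 121.5 mm, reported 90 mm). I lift, open, move over the cap and look.

>>> jog_arm --hand '[255,255,255,255,0,0,0,0,0,0,0,0,0]' --pt "0 -15 0" --pt "0 -25 0" --pt "0 -25 0" --pt "0 -25 0" --pt "-10 0 0" --pt "-12 0 0" --pt "-12 0 0" --pt "-12 0 0" --pt "-11 0 0" --pt "0 0 -2" --pt "0 0 0" --pt "0 0 0" --pt "0 0 0" --roll '[0,0,0,0,0,0,0,0,0,0,0,0,0]'

```text
clock: 10.28
eef_pos: [0.5368, 0.1079, 0.1781]
tcp_rot: [-1.571, -0.001, 2.968]
force: [-0.5, 0.7, -0.7]
gripper_width: 0.0527
```

```bash
python3 look.py g 220 160 340 280; python3 leg.py g2
```

```text
10.3333 [0.5369 0.1079 0.1783] XY -0.0018577594990570468 -0.0003837287890560605 F [ 0.4 -0.6 -0.7] w 0.056476455428133225
10.3833 [0.537  0.1079 0.1784] [-0.43 -0.22  0.04] [ 0.06  0.02 -0.01]
```

View pics/Lg.png

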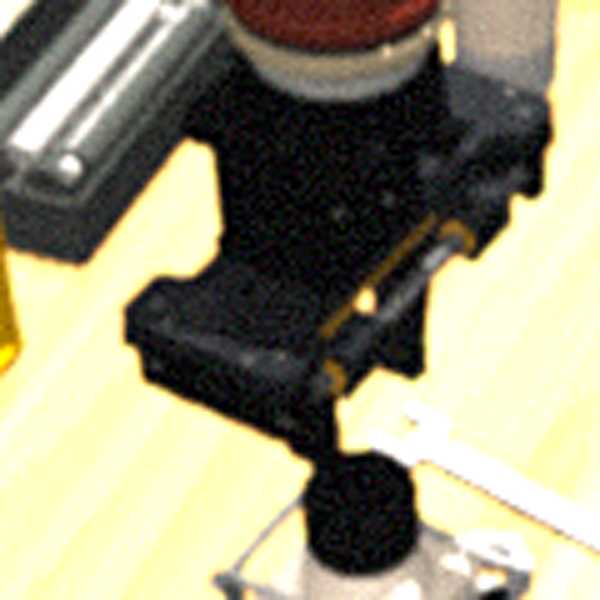

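View pics/legg2.png

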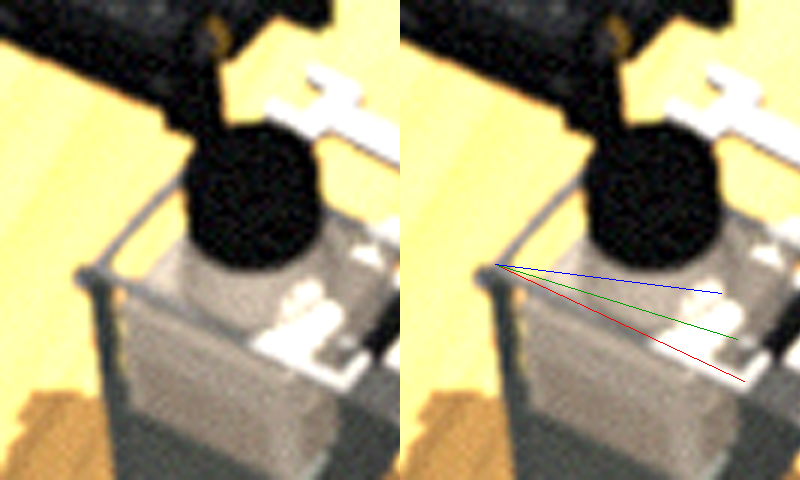

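>>> jog_arm --hand '[0,0,0,0]' --pt "-1.8 0 -1" --pt "0 0 0" --pt "0 0 0" --pt "0 0 0" --roll '[0,0,0,0]'

```text
clock: 10.72
eef_pos: [0.5394, 0.1084, 0.1785]
tcp_rot: [-1.571, 0.0, 2.967]
force: [-0.2, 0.3, -0.6]
gripper_width: 0.0838
```

```bash
cat > ov.py <<'E'
from h import *
import sys
tag=sys.argv[1]; b=float(sys.argv[2]); u0,v0,u1,v1=[int(a) for a in sys.argv[3:7]]
s=cam('side',tag);o=monitor.observe();e=o['eef_pos'];w=o['gripper_width'];print(o['clock'],e.round(4),w,o['force'].round(1))
im0=cv2.resize(cv2.convertScaleAbs(s['color'],alpha=2.2)[v0:v1,u0:u1],None,fx=6,fy=6,interpolation=cv2.INTER_CUBIC);im=im0
yaw=o['tcp_rot'][2];tx=np.array([np.cos(yaw),np.sin(yaw),0]);tz=np.array([-np.sin(yaw),np.cos(yaw),0])
def rect(x0,x1,z0,z1,h,col):
    P=[e+x*tx+z*tz+[0,0,h+b] for x,z in((x0,z0),(x1,z0),(x1,z1),(x0,z1))]
    q=((proj(s,P)-[u0,v0]+.5)*6).astype(int);cv2.polylines(im,[q],True,col,1)
for sg in(1,-1):
    rect(-.0095,.0095,sg*w/2,sg*(w/2+.015),0,(0,0,255)); rect(-.0095,.0095,sg*w/2,sg*(w/2+.015),.03,(0,160,0))
rect(-.0375,.0375,-.095,.095,.07,(255,0,0))
cv2.imwrite(f'pics/ov{tag}.png',im)
E
python3 ov.py h .031 220 190 340 280
```

```text
10.7667 [0.5394 0.1084 0.1785] 0.0850197781964621 [ 0.7 -0.6  0.9]
```

View pics/ovh.png

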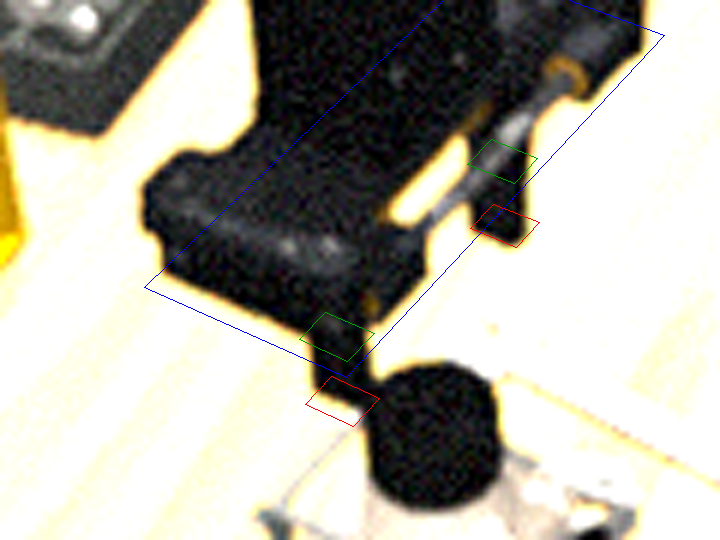

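>>> jog_arm --hand '[0,0,0,0,0,0,0,0,0]' --pt "1 0 -2" --pt "0 12 0" --pt "0 12 0" --pt "0 12 0" --pt "0 12 0" --pt "0 10 0" --pt "0 8 0" --pt "0 0 0" --pt "0 0 0" --roll '[0,0,0,0,0,0,0,0,0]'

```text
clock: 11.52
eef_pos: [0.5384, 0.1105, 0.1117]
tcp_rot: [-1.571, -0.001, 2.967]
force: [0.0, 1.2, 0.7]
gripper_width: 0.0868
```

```bash
python3 ov.py i .031 230 210 350 300
```

```text
11.5667 [0.539  0.1106 0.1126] 0.08713771911874464 [ 0.7 -0.9  1.3]
```

View pics/ovi.png

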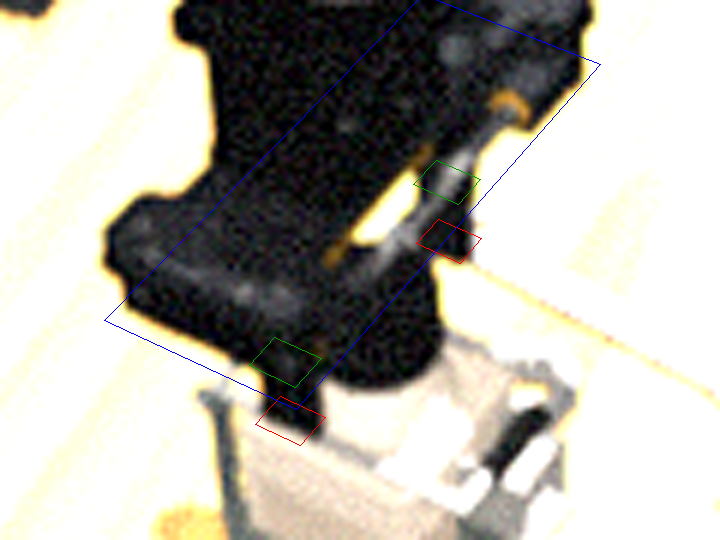

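>>> jog_arm --hand '[255,255,255,255,255,255,255,255,255,255]' --pt "0 0 0" --pt "0 0 0" --pt "0 0 0" --pt "0 0 0" --pt "0 0 0" --pt "0 0 0" --pt "0 0 0" --pt "0 0 0" --pt "0 0 0" --pt "0 0 0" --roll '[0,0,0,0,0,0,0,0,0,0]' --newtons 40

```text
clock: 12.4
eef_pos: [0.539, 0.1102, 0.1127]
tcp_rot: [-1.57, 0.0, 2.967]
force: [-0.3, -3.3, 3.9]
gripper_width: 0.0489
```

>>> jog_arm --hand '[255,255,255,255,255,255,255]' --pt "0 1 0.5" --pt "0 1 0.5" --pt "0 1 0" --pt "0 1 0" --pt "0 1 0" --pt "0 0 0" --pt "0 0 0" --roll '[0,0,0,0,0,0,0]'

```text
clock: 12.98
eef_pos: [0.5391, 0.1094, 0.1084]
tcp_rot: [-1.571, 0.001, 2.967]
force: [-1.8, -2.6, 7.6]
gripper_width: 0.0484
```

>>> jog_arm --hand '[255,255,255,255,255]' --pt "0 1 0.5" --pt "0 1 0" --pt "0 0.5 0" --pt "0 0 0" --pt "0 0 0" --roll '[0,0,0,0,0]'

```text
clock: 13.4
eef_pos: [0.5394, 0.109, 0.1069]
tcp_rot: [-1.571, 0.002, 2.967]
force: [-5.0, -3.3, 12.5]
gripper_width: 0.0485
```

>>> jog_arm --hand '[255,255,255,255,255,255]' --pt "0.5 0 0" --pt "0 0 0" --pt "0 0 0" --pt "0 0 0" --pt "0 0 0" --pt "0 0 0" --roll '[0,-0.06,-0.06,-0.06,-0.06,0]'

```text
clock: 13.9
eef_pos: [0.539, 0.1091, 0.1067]
tcp_rot: [-1.571, 0.002, -3.073]
force: [-3.8, -2.6, 10.8]
gripper_width: 0.0482
```

>>> jog_arm --hand '[255,255,255,255,255,255,255,255,255,255,255,255,255,255]' --pt "0 0 0" --pt "0 0 0" --pt "0 0 0" --pt "0 0 0" --pt "0 0 0" --pt "0 0 0" --pt "0 0 0" --pt "0 0 0" --pt "0 0 0" --pt "0 0 0" --pt "0 0 0" --pt "0 0 0" --pt "0 0 0" --pt "0 0 0" --roll '[-0.07,-0.07,-0.07,-0.07,-0.07,-0.07,-0.07,-0.07,-0.07,-0.07,-0.07,-0.07,0,0]'

```text
clock: 15.07
eef_pos: [0.5392, 0.1088, 0.1068]
tcp_rot: [-1.569, 0.001, -2.235]
force: [-2.3, -3.2, 12.1]
gripper_width: 0.0483
```

```bash
python3 ov.py j .031 230 210 350 300; python3 -c "
from h import *
print(monitor.observe()['wrist_torque'],monitor.observe()['joints'])"
```

```text
15.1167 [0.5392 0.1089 0.1068] 0.04868408929829407 [-2.3 -4.2 10.7]
[-0.65808668  0.47108605  0.06630723] [ 5.62614631e-02  1.17125493e-01  1.80829867e+00 -6.01838241e-04
  1.21361554e+00  7.21274312e-01]
```

View pics/ovj.png

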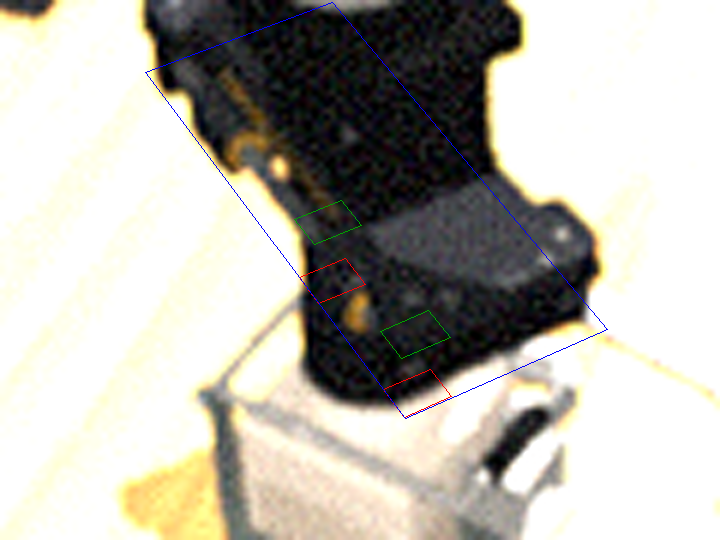

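>>> jog_arm --hand '[255,255,255,255,255,255,255]' --pt "0 -2 0" --pt "0 -3 0" --pt "0 -3 0" --pt "0 -3 0" --pt "0 -3 0" --pt "0 0 0" --pt "0 0 0" --roll '[0,0,0,0,0,0,0]'

```text
clock: 15.7
eef_pos: [0.5378, 0.1091, 0.1187]
tcp_rot: [-1.571, -0.0, -2.236]
force: [-0.4, -2.3, 1.3]
gripper_width: 0.0487
```

>>> jog_arm --hand '[255,255,255,255,255,255,255,255,255,255,255,255]' --pt "0 -4 0" --pt "0 -5 0" --pt "0 -6 0" --pt "0 -8 0" --pt "0 -8 0" --pt "0 -8 0" --pt "0 -7 0" --pt "0 -4 0" --pt "0 0 0" --pt "0 0 0" --pt "0 0 0" --pt "0 0 0" --roll '[0,0,0,0,0,0,0,0,0,0,0,0]'

```text
clock: 16.7
eef_pos: [0.5376, 0.1091, 0.1683]
tcp_rot: [-1.572, -0.001, -2.236]
force: [-0.2, -0.3, -0.1]
gripper_width: 0.0488
```

```bash
python3 ov.py k .031 230 190 350 290; python3 - <<'E'
from h import *
s=cam('side','l');t=cam('top','l');cv2.imwrite('pics/topl.png',t['color']);cv2.imwrite('pics/sidel.png',s['color'])
E
```

```text
16.75 [0.5376 0.1092 0.1683] 0.04851699014844207 [-0.7 -0.4 -0.8]
```

View pics/ovk.png

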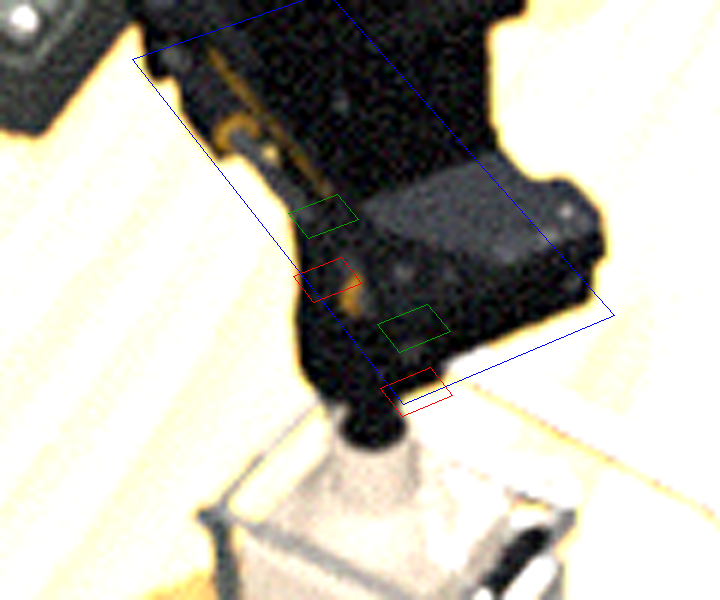

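View pics/sidel.png

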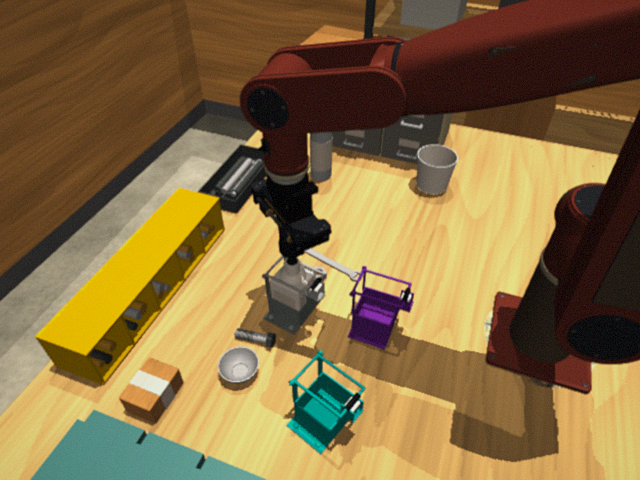

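```bash
python3 - <<'E'
from h import *
c=load('side','k');u0,v0=230,190
im=cv2.resize(cv2.convertScaleAbs(c['color'],alpha=3)[v0:290,u0:350],None,fx=6,fy=6,interpolation=cv2.INTER_CUBIC)
a=np.linspace(0,2*np.pi,40)
for z,r,x,y,col in((.190,.025,.5376,.1092,(0,0,255)),(.220,.025,.5376,.1092,(0,200,0)),(.153,.016,.5386,.1100,(255,0,0))):
    q=proj(c,[[x+r*np.cos(k),y+r*np.sin(k),z] for k in a]);cv2.polylines(im,[((q-[u0,v0]+.5)*6).astype(int)],True,col,1)
cv2.imwrite('pics/zk.png',im[200:])
E
```

```text
(no output)
```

View pics/zk.png

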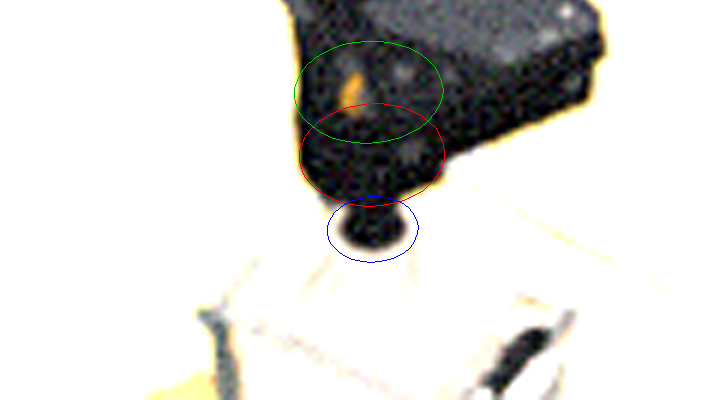

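View pics/topl.png

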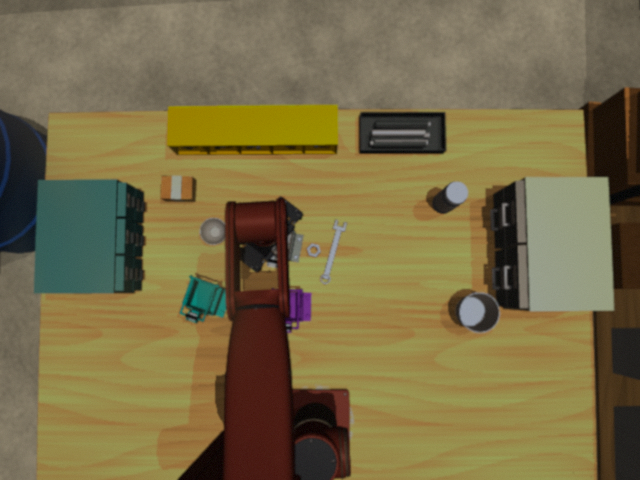

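The cap's silhouette matches the predicted pose: lower edge about 37 mm above the rim, level and centred on the open mouth. The bail's sleeve sits in the catch and the bystanders haven't moved. I'm handing it in.

```bash
python3 - <<'E'
from h import *
o=monitor.observe();print(o['clock'],o['eef_pos'],abs(o['joint_velocities']).max(),o['gripper_width'])
print(bot.close_job())
E
```

```text
16.85 [0.53776829 0.1091491  0.16847611] 0.0037614702749992086 0.04884606606991636
the job is handed in; nothing more can be done
None
```

The job is handed in at 16.9 s of the 54 s allowed. The bail is clipped over the bottle, and the gripper holds the cap level, still and clear above the open mouth. `bot.close_job()` gives no verdict, so the results below are my own checks.

- **Bail:** I swung it down with the shut fingers and pressed it through the catch. It snapped over, then I felt the hard stop at 11 N, and the camera shows its legs along the closed line.
- **Cap:** I gripped it at 40 N and pressed it about 5.8 mm to the bottom, at about 12 N. I then turned it 62° anticlockwise while pressed. It lifted off with no downward pull, so it was free of its lugs. I did not measure the cap's own turn separately from the gripper's.
- **Last checks:** the camera shows the cap's lower edge about 37 mm above the rim and centred on the mouth. Grip width was 48.8 mm, force on the tool was near zero, and the arm was still. The other things on the bench appear where they were.

**Disagreements:**
- **Height:** the reported tool height was about 31 mm lower than the fingertips' real height. The cameras suggested 25–30 mm, and touching the closed crossbar gave 31 mm, so I corrected all later heights by that.
- **Sideways position:** the two cameras also disagreed by about 3.5 mm on the cap's y position. I went with the side camera, which agreed with the arm.

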